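Set the rail carriage to its index and snap the cover onto the lens mount

ROBOT

A 6-joint arm with a two-finger parallel gripper is mounted at the origin on the work surface. World frame = base frame: x ahead of the robot, y to its left, z up, the work surface at z = 0. Lengths are in mm, angles in rad, forces in N, time in s.
With the tool pointing down it reaches from about 275 to 750 mm from the base axis. Payload 10.2 kg.
Tool frame: the origin (TCP) lies midway between the tips of the shut fingers; the grasp point (between the pads) lies 19 mm behind it (ctrl.pinch_z is the distance from the TCP to the grasp point, in mm); x points along the fingers, z is the direction in which the jaws open and shut, and the axes are right-handed (so a half turn about x gives the same grasp; the last joint's range is limited). The gripper opens to 85 mm and grips with 20 to 120 N. Pads are 22 mm wide; open, the fingers measure 114 mm over their backs; the gripper's body (76 mm by 85 mm) begins 54 mm behind the grasp point. The pads swing forward as they close: fully open they stand 13 mm farther back than shut.
Start: joints at [-0.223, 0.313, 1.498, -0, 1.331, -0.223], TCP at [525.006, -0.013, 231.294] pointing down, gripper open.
Joint ranges: [-2.94, 2.94], [-0.97, 2.17], [0.19, 2.56], [-1.23, 4.37], [0.02, 3.11], [-2.88, 2.88]. Speed limits (rad/s): [2.39, 2.39, 3.01, 3.14, 3.14, 3.14].

INTERFACE

Orientations are given as a unit quaternion [w, x, y, z].
In Python, from rig import ctrl, capture, workorder, nets gives the robot as it stands. The module is installed in compiled form; this text tells all that it offers.
- The arm moves only by the tool send_rows, never from a script. Its argument "rows" is text: rows parted by semicolons, each of 5 numbers parted by spaces: the opening, from 0 (shut) to 1 (fully open), then the shift along the tool's x, y, z in cm, then the turn about the tool's x in units of 5 degrees (1.0 is 5 degrees). In form: grip x y z yaw; .... A call has 1 to 12 rows; each row is the pose to reach, as a shift and turn from the pose commanded when the call began, along the tool's axes at that moment; what a row does not reach only later rows make up. A row lasts 1/10 s, in which the tool goes at most 50 mm and 8.59 degrees, less where a joint would pass 70% of its speed; a pose out of reach is approached as far as the arm can. A call with a gripper value outside its range is refused whole. The fingers move at their own pace and stop on an object; "grip_force" is the grip in N (left out, the last holds). Time passes only in rows, so rows that repeat a pose let the fingers close. It gives the time, the measured TCP pose, the force and the opening at its end, in the units of the state.
- ctrl.sense(): the state, without advancing time (a new reading comes with each control period).
- capture(name): name is "scene" or "side" or "wrist"; returns a dict with "pixels" (384x512x3 uint8, red, green, blue), "intrinsics" (3x3 intrinsics, pixels), "view" (4x4, takes a point from world to camera coordinates); the wrist camera has in their place "mount" (4x4, takes a point from camera to tool coordinates, whose origin is the TCP and whose axes are the tool frame's). Camera axes: x right, y down, z forward; pixel columns grow to the right and rows downward; lengths in mm; the calibration is good to about 2 mm. A picture is of the moment at which its call begins: read the wrist's pose just before it. There is no depth.
- workorder.finish_job(): hands the job in, once; it reports no verdict.
Trained networks look in a picture, given as the dict that the camera call returned (one of the last four; its "shot" number tells which), for a name from the list of things; names that differ only in an ending like _2 or _b are one class to them, and where a whole thing is asked for, a point or a joint stands for the part that bears it (a point fixed in the world has none). Each returns a list of dicts, best first, with "confidence" (0 to 1); they miss things now and then, are a little off and sometimes report something else, mostly with a low value. They report only what shows in the picture. A call takes as long as a camera call. They do not tell look-alikes from the thing itself.
- nets.boxes_of(picture, target): "location" ([x, y, z] in mm, in world coordinates, good to about 4 mm: the middle of the surface that is visible of it).
- nets.spot_point(picture, target): "location" ([x, y, z] in mm, in world coordinates, good to about 4 mm: a listed point, or the origin of a listed thing).
The state is a dict: "time_s": time; "joints": joint angles; "dq": joint speeds; "tau": joint torques, N m; "eef_pos": TCP position; "ee_rot": TCP orientation; "force": force on the tool from outside, world axes, zero at the start; "wrist_torque": the same for the moment, N m; "grip_width": opening from 0.0 (shut) to 1.0 (fully open).
Only numpy, scipy, OpenCV 4.12 (cv2) and the standard library are available. Lean on these libraries where they do the work, as an engineer would, in place of code of your own. Each camera call takes 0.05 s, during which the arm holds its last target.

TASK

Flip the carriage's clamp lever fully up to free it (do not drag the carriage while it is locked), slide the carriage along the rail until its pointer lines up with the pointed index clip (not the square-ended one), and fold the lever fully down again to lock it there. Then fetch the cover with the grip knob from its riser block and press it straight down onto the lens mount until it snaps and sits fully home, and keep pressing firmly: the job finishes with the gripper still pressing the cover down on the mount. Leave the loose ring, the screwdriver and the steel post where they are.

Things in the scene. Friction and masses are not known exactly. Their poses are not given: they have to be found in the camera images.
- rail: Low black base plate with an aluminium rail on it, fixed to the table; 160 (x) x 340 (y) mm, base plate 12 mm thick, rail top at 22 mm. Origin: centre of the underside, on the table. The rail runs along its y; its -x side is the near (robot) side. It is turned up to 0.2 rad.
- carriage (a joint): Carriage position along the rail's +y, m, -0.11 to 0.11 (0: centred on the rail). Black plate 95 x 90 mm, top 40 mm above the table, with the lever on its near side and the lens mount on top. About 0.8 kg. It slides with about 5 N and stays where left; dragging it about with the lever still locked would score the rail.
- lever (a joint): Clamp lever angle, rad: 0 = locked (folded down towards the robot, leaning 60 degrees from upright, at its stop), 1.15 = fully up (near upright, stop). Hinge along the rail's +y, 75 mm from the grip bar's centre, 62 mm to the rail -x side of the carriage's centre, 34 mm above the table. Takes 1 to 2 N at the grip and stays where left; free above about 0.8.
- lever_grip (a point): Centre of the clamp lever's grip bar: a black round bar 20 mm in diameter and 28 mm long, lying along the rail's y, at the end of the steel lever. It can be pinched from above across its two flat ends (28 mm), swung, and used to pull the carriage along.
- pointer (a point): Tip of the carriage's pointer: a thin upright aluminium strip (5 mm wide) in the middle of the carriage's far (rail +x) face; height 18 mm.
- mark_tip (a point): Point of the pointed index clip (aluminium, 25 mm wide, 10 high, triangular nose towards the carriage), fixed on the far edge of the rail's base. Its x lies across the rail, its y along it, as the rail's. The pointer must come to the same place along the rail; the nose is then about 4 mm beyond it across the rail.
- plain_clip: The other clip on the far edge of the rail's base: same size, square-ended, no nose; not to be used. Fixed.
- mount_top (a point): Centre of the open top of the lens mount, 78 mm above the table: an aluminium upright tube, outer diameter 60, bore 44 mm, fixed in the middle of the carriage (it moves with it). Four sprung steel balls stand 4.5 mm into the bore, 3.5 mm below the top: these are the snap. z is up.
- cap_knob (a point): Centre of the loose black cover's grip knob (22 mm dia., 30 tall). Below it a flange (56 dia., 4 thick, underside 19 mm below this point), then a 16 mm plug with a chamfered 40 mm bead. Starts upright on its riser; any yaw fits; 70 g. Pressing in takes 5 to 20 N over some 6 mm, then the force drops and the flange lands on the mount's top: home, this point is 19 mm above mount_top.
- cap_block: Aluminium riser block 85 x 85 x 20 mm on which the cover stands at the start, near its middle. Origin: centre of the underside. Fixed.
- parts_block: A second, equal riser block on the other side, with the loose ring on it. Fixed.
- tube_ring: Bystander: loose black ring 52 mm in diameter, 22 mm high, on the second riser block. Origin: centre of its underside.
- driver: Bystander: screwdriver, 170 mm, lying on the table beyond the rail.
- post_base: Bystander: steel post 55 mm high on a 44 mm foot, standing beyond the rail. Origin: centre of its underside.
Things that resemble listed ones, but are neither listed nor needed, are in the scene too. Of the things that look like the part that bears cap_knob, the middle-sized one is meant.

How it is judged:
By the outcome, as a careful person would: the job done as asked, in the order asked, and still so for the second after the job is handed in, while the arm keeps its last pose, push and grip.
It also fails if it takes over 64 s, if anything falls off the work surface, if the arm or the gripper's body presses on something with over 40 N, if the wrist force passes 120 N, or if a joint passes its speed limit or range.

## Working session

There is one attempt and no reset: what is moved stays moved. The work goes in short steps, Python scripts to look and compute and a tool call to move; the robot and the scene stay as the last step left them, time stands still between calls to the robot, and variables do not carry over. Pictures are saved under pics/ and viewed, and the job is handed in when it is done.

Besides the shell and the picture viewer there is one more tool, called after "Request:" as a command line: name --argument value ..., lists and objects as JSON in quotes. send_rows: Moves the arm, as the interface text tells. Its arguments: {"type":"object","properties":{"rows":{"type":"string"},"grip_force":{"type":"number"}},"required":["rows"]}

```bash
mkdir -p pics
cat > h.py <<'E'
import numpy as np, cv2
from rig import ctrl, capture, workorder, nets
def save(p,name,crop=None,scale=1):
    im=p["pixels"][:,:,::-1]
    if crop: x0,y0,x1,y1=crop; im=im[y0:y1,x0:x1]
    im=cv2.resize(np.ascontiguousarray(im),None,fx=scale,fy=scale,interpolation=cv2.INTER_CUBIC)
    cv2.imwrite("pics/"+name+".png",im)
def proj(p,X):
    V=np.array(p["view"]);K=np.array(p["intrinsics"])
    c=V[:3,:3]@np.array(X,float)+V[:3,3];u=K@c
    return (u[:2]/u[2]).round(1)
def ray(p,uv,z):
    V=np.array(p["view"]);K=np.array(p["intrinsics"])
    R=V[:3,:3];o=-R.T@V[:3,3];d=R.T@np.linalg.inv(K)@np.array([uv[0],uv[1],1.])
    return (o+d*(z-o[2])/d[2]).round(1)
E
python3 - <<'E'
from h import *
s=ctrl.sense();print({k:np.round(v,3).tolist() for k,v in s.items()}, ctrl.pinch_z)
for n in ["scene","side"]:
    p=capture(n);save(p,n+"0",scale=1.5)
    for t in ["rail","lever_grip","pointer","mark_tip","plain_clip","mount_top","cap_knob","cap_block","parts_block","tube_ring","driver","post_base"]:
        for r in nets.spot_point(p,t)[:4]:
            print(n,t,np.round(r["location"],0),round(r["confidence"],2),proj(p,r["location"]))
E
```

```text
{'time_s': 0.0, 'joints': [-0.223, 0.313, 1.498, 0.0, 1.331, -0.223], 'dq': [-0.0, 0.002, -0.0, -0.0, 0.0, -0.0], 'tau': [-0.001, -41.226, -25.974, -0.0, 0.004, -0.0], 'eef_pos': [524.742, 0.041, 230.733], 'ee_rot': [0.707, 0.0, 0.708, 0.0], 'force': [0.523, 0.543, -0.343], 'wrist_torque': [0.048, -0.025, -0.043], 'grip_width': 1.004} 18.700000000000003
scene rail [613.  33.   1.] 0.64 [247.  229.5]
scene rail [785. 154.   2.] 0.17 [218.  290.7]
scene lever_grip [486.  54.  69.] 0.78 [293.3 191.1]
scene lever_grip [666. -46.  21.] 0.59 [209.7 216. ]
scene lever_grip [495. 313.  52.] 0.2 [373.8 251.7]
scene pointer [669.  23.  14.] 0.6 [225.5 232.6]
scene mark_tip [662. -45.  16.] 0.48 [211.3 217.5]
scene plain_clip [695.  80.  13.] 0.61 [231.3 250.1]
scene mount_top [614.  36.  75.] 0.82 [247.2 205.2]
scene cap_knob [496. 313.  52.] 0.96 [373.6 252.5]
scene cap_knob [366. 356.  49.] 0.82 [427.5 238.4]
scene cap_knob [396. 266.  22.] 0.48 [383.9 233.5]
scene cap_block [663. -46.  18.] 0.67 [210.8 216.4]
scene cap_block [503. 315.  -2.] 0.59 [368.6 273.3]
scene parts_block [ 490. -305.
[... 409 characters left out ...]
1. -306.    4.] 0.36 [293.7 324.4]
side pointer [670.  27.  16.] 0.8 [285.6 184.7]
side mark_tip [665. -44.  20.] 0.57 [298.3 203.4]
side plain_clip [697.  79.  11.] 0.58 [284.2 169.3]
side mount_top [611.  31.  78.] 0.88 [265.3 176.3]
side cap_knob [497. 314.  50.] 0.77 [180. 131.]
side cap_knob [396. 269.  28.] 0.75 [153.  159.8]
side cap_knob [365. 351.  50.] 0.74 [130.3 139.2]
side cap_block [500. 312.   1.] 0.68 [183.4 143.7]
side cap_block [ 481. -305.   19.] 0.49 [289.7 323.1]
side parts_block [ 486. -306.    2.] 0.65 [291.7 325.8]
side tube_ring [ 478. -301.   18.] 0.65 [287.3 322.7]
side driver [ 801. -116.   -0.] 0.55 [358.3 206.9]
side post_base [786. 154.  -1.] 0.65 [297.6 143.7]
```

View pics/scene0.png

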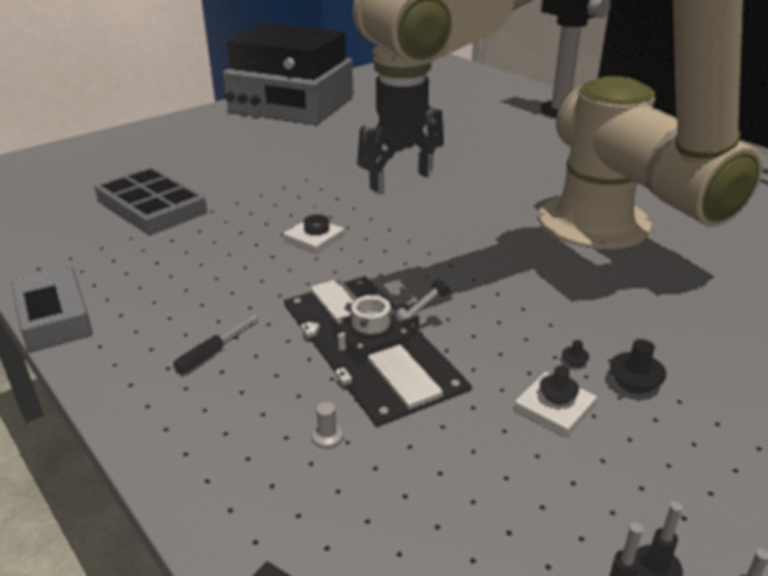

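View pics/side0.png

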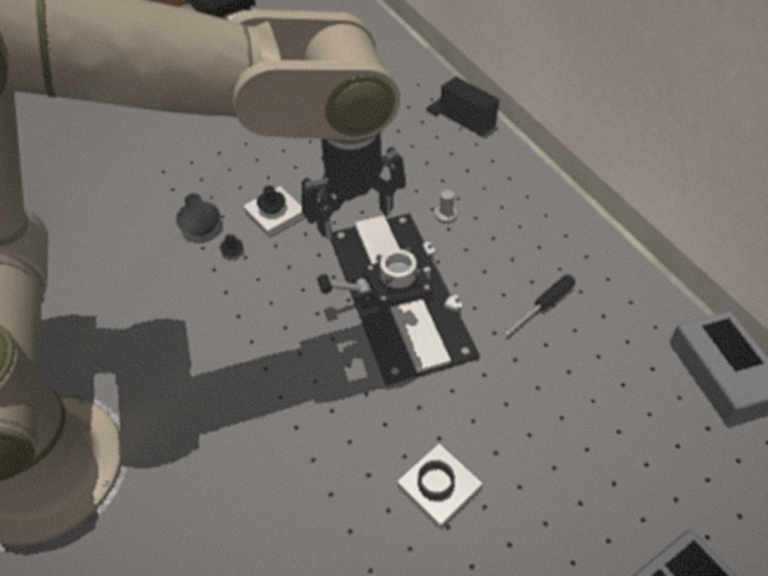

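The middle-sized cover candidate is the one on the riser, at scene px (373,252). The other two are a small one at (384,234) and a large one at (427,240). Next I'll check the crops and the wrist view.

Run:
```python
from h import *
p=capture("scene");save(p,"s1",(180,170,340,290),5)
q=capture("side");save(q,"d1",(200,130,340,260),5)
save(p,"s1c",(320,210,460,300),5)
w=capture("wrist");save(w,"w1",scale=1.5);print(w["mount"],w["intrinsics"])
```

```text
[[ 6.04491450e-05 -3.22670761e-01  9.46511266e-01 -1.42025321e+02]
 [ 3.19000252e-04 -9.46511213e-01 -3.22670763e-01  8.33347485e+01]
 [ 9.99999947e-01  3.21442504e-04  4.57162604e-05  1.47215088e-01]
 [ 0.00000000e+00  0.00000000e+00  0.00000000e+00  1.00000000e+00]] [[306.11659882   0.         254.10567421]
 [  0.         306.11659882 185.30987388]
 [  0.           0.           1.        ]]
```

View pics/s1.png

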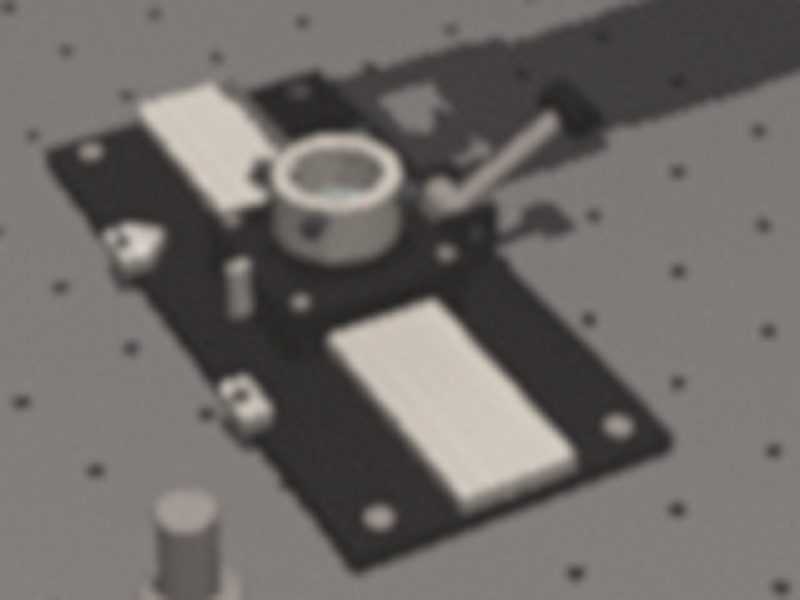

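View pics/d1.png

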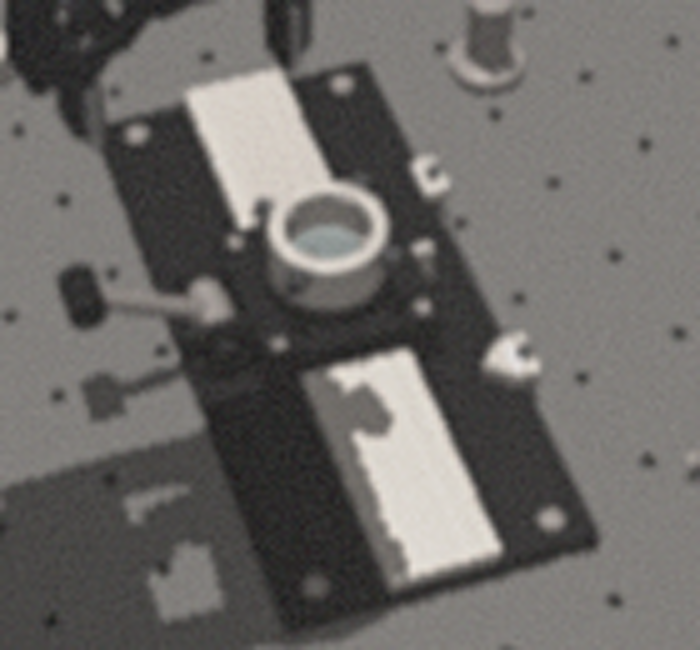

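View pics/s1c.png

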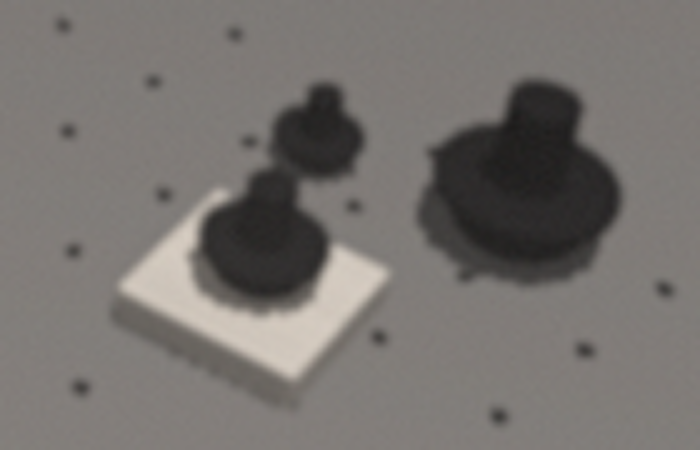

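View pics/w1.png

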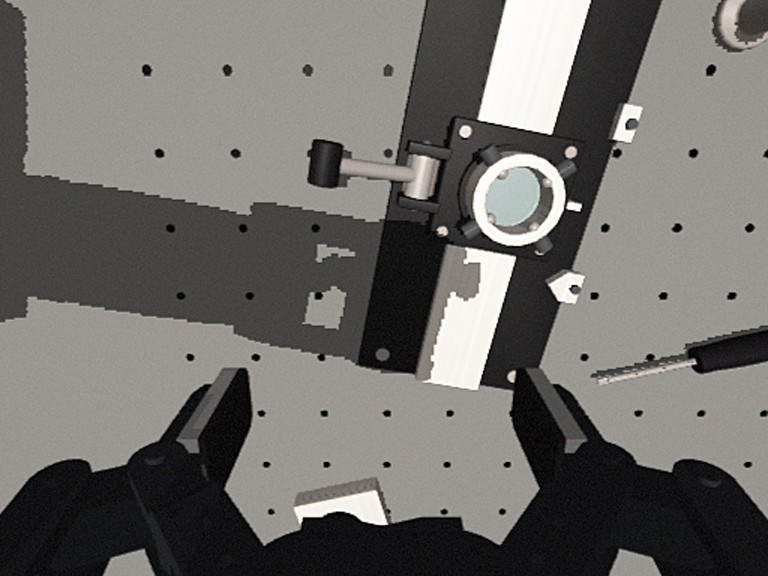

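The pointed clip is the one at wrist px (567,288), on the −y side. The square-ended one is at (627,122). The middle cover, the one on the riser, is confirmed. I'll measure the geometry from the wrist picture.

```bash
cat >> h.py <<'E'
from scipy.spatial.transform import Rotation as Rn
def wcap():
    s=ctrl.sense();w=capture("wrist")
    q=s["ee_rot"];R=Rn.from_quat([q[1],q[2],q[3],q[0]]).as_matrix()
    T=np.eye(4);T[:3,:3]=R;T[:3,3]=s["eef_pos"]
    w["view"]=np.linalg.inv(T@np.array(w["mount"]))
    return w,s
E
python3 - <<'E'
from h import *
p,s=wcap();save(p,"w2",(190,60,450,260),3)
f=lambda x,y,z:ray(p,(x/1.5,y/1.5),z)
print("near edge",f(428,0,12),f(358,362,12)); print("far edge",f(661,0,12),f(541,368,12))
print("pointer",f(580,206,18),"tip",f(548,290,22),"mount",f(518,198,78),"grip ends",f(326,140,71),f(326,188,71))
for t in ["rail","lever_grip","pointer","mark_tip","mount_top"]:
    for r in nets.spot_point(p,t)[:2]:
        print(t,np.round(r["location"],1),round(r["confidence"],2),proj(p,r["location"])*1.5)
E
```

```text
near edge [557.4 162.5  12. ] [ 504.7 -118.6   12. ]
far edge [718.  162.6  12. ] [ 667.6 -124.5   12. ]
pointer [679.5  21.2  18. ] tip [661.3 -46.8  22. ] mount [612.9  36.9  78. ] grip ends [490.3  72.2  71. ] [489.2  42.2  71. ]
rail [612.3  33.3   1.2] 0.67 [489.75 187.35]
lever_grip [487.6  57.9  70.9] 0.62 [322.65 163.35]
pointer [669.1  22.6  16.7] 0.9 [566.25 204.  ]
mark_tip [659.9 -41.4  18.9] 0.78 [545.85 282.6 ]
mount_top [611.2  35.5  74.8] 0.68 [513.75 199.35]
```

View pics/w2.png

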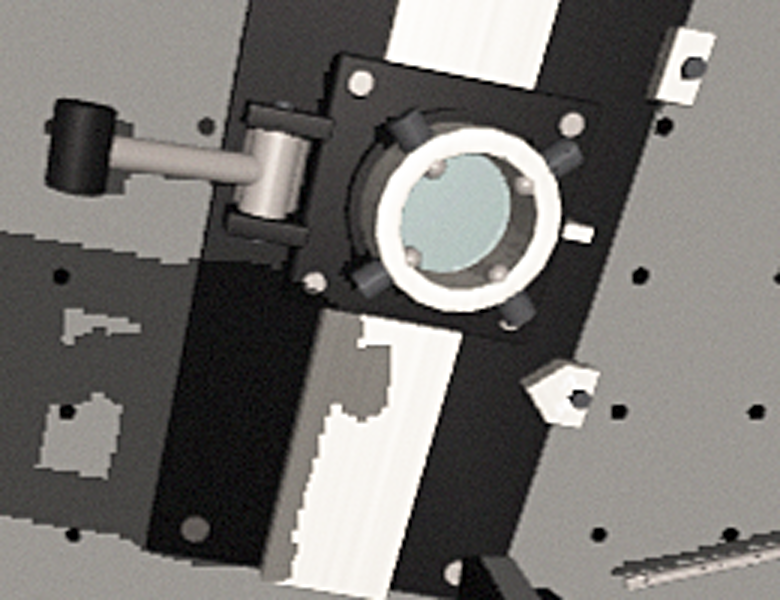

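Request:
send_rows --rows "1 3 5.8 -3.6 1.7;1 8 5.8 -3.6 3.4;1 8 5.8 -3.6 5.1;1 8 5.8 -3.6 6.8;1 8 5.8 -3.6 8.5;1 8 5.8 -3.6 10.2;1 8 5.8 -3.6 11.9;1 8 5.8 -3.6 13.6;1 8 5.8 -3.6 15.3;1 8 5.8 -3.6 17;1 8 5.8 -3.6 18.7;1 8 5.8 -3.6 20" --grip_force 25

```text
time_s: 2.95
eef_pos: [489.0, 58.0, 151.3]
ee_rot: [0.453, 0.543, 0.453, -0.543]
force: [0.4, -0.4, -0.6]
grip_width: 0.997
```

Run:
```python
from h import *
p,s=wcap();save(p,"w3",scale=1.5)
print({k:np.round(v,3).tolist() for k,v in s.items()})
for t in ["lever_grip","pointer","mark_tip","mount_top"]:
    for r in nets.spot_point(p,t)[:2]:
        print(t,np.round(r["location"],1),round(r["confidence"],2),proj(p,r["location"])*1.5)
```

```text
{'time_s': 2.95, 'joints': [-0.12, 0.323, 1.706, 0.0, 1.112, 1.631], 'dq': [0.002, 0.0, 0.001, -0.001, -0.001, 1.098], 'tau': [-0.002, -39.093, -23.393, 0.001, 0.0, -1.191], 'eef_pos': [489.027, 57.983, 151.324], 'ee_rot': [0.453, 0.543, 0.453, -0.543], 'force': [0.396, -0.389, -0.631], 'wrist_torque': [-0.029, 0.044, 0.002], 'grip_width': 0.997}
lever_grip [487.2  60.7  70.6] 0.77 [377.1 295.5]
mount_top [613.7  35.7  79.7] 0.65 [380.7    9.45]
```

View pics/w3.png

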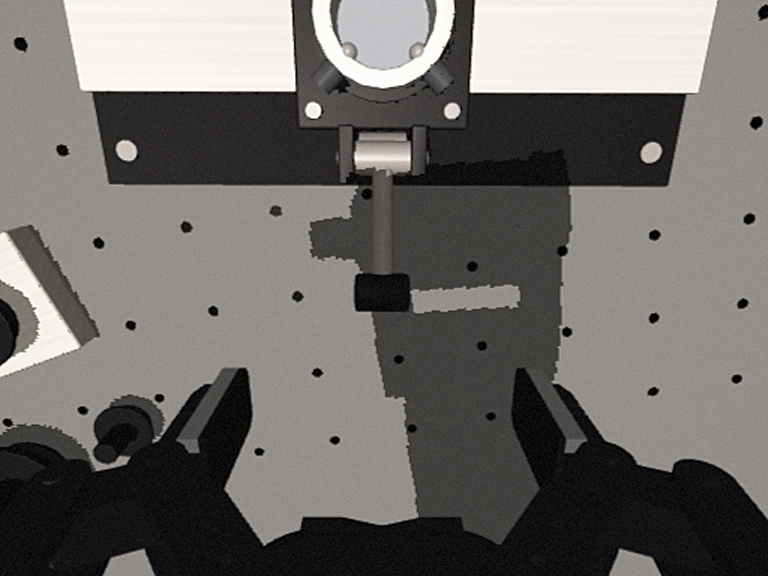

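Run:
```python
from h import *
p,s=wcap()
f=lambda x,y,z:ray(p,(x/1.5,y/1.5),z)
print(s["eef_pos"],f(382,275,71.5),f(382,311,71.5),f(382,293,71.5),f(382,293,81),"hinge",f(383,155,44), f(110,184,12),f(667,186,12),"mount",f(383,20,78))
```

```text
[489.02270914  57.97861615 151.30468175] [498.   56.2  71.5] [478.5  59.6  71.5] [488.4  57.9  71.5] [491.9  57.3  81. ] hinge [554.4  45.9  44. ] [563.8 211.6  12. ] [ 505.  -120.5   12. ] mount [610.3  36.4  78. ]
```

Request:
send_rows --rows "0.6 4 0 0 0;0.6 8 0 0 0;0.6 10 0 0 0;0.6 10 0 0 0;0.36 10 0 0 0;0.2 10 0 0 0;0.2 10 0 0 0;0.2 10 0 0 0" --grip_force 25

```text
time_s: 4.05
eef_pos: [489.8, 57.8, 52.6]
ee_rot: [0.455, 0.542, 0.454, -0.541]
force: [-1.6, -1.6, 8.5]
grip_width: 0.321
```

Run:
```python
from h import *
p,s=wcap();save(p,"w4",scale=1.5)
print({k:np.round(v,3).tolist() for k,v in s.items()})
```

```text
{'time_s': 4.05, 'joints': [-0.12, 0.47, 1.797, -0.0, 0.872, 1.625], 'dq': [-0.001, 0.0, -0.001, 0.001, 0.001, -0.001], 'tau': [0.625, -38.354, -17.848, 0.196, -0.262, -0.101], 'eef_pos': [489.823, 57.816, 52.621], 'ee_rot': [0.455, 0.542, 0.454, -0.541], 'force': [-1.623, -1.575, 8.464], 'wrist_torque': [-0.176, 0.208, -0.098], 'grip_width': 0.321}
```

View pics/w4.png

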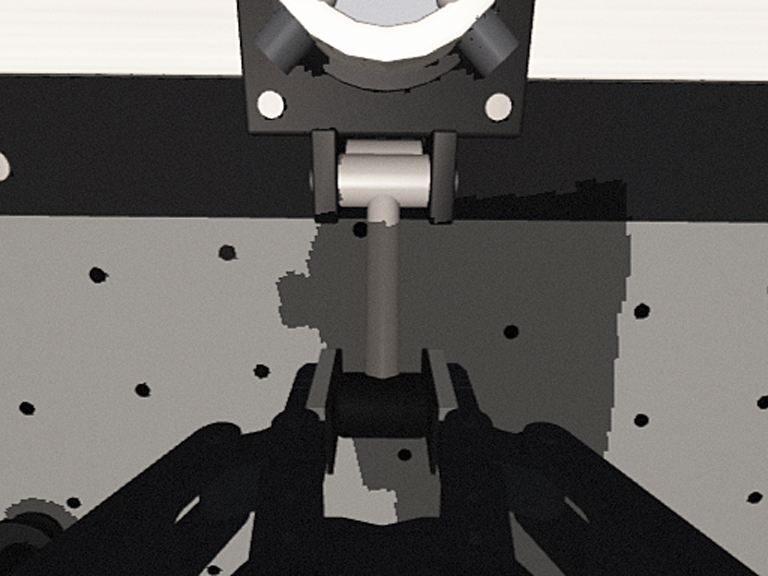

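Request:
send_rows --rows "0.2 -0.55 0.36 0 0;0.2 -1.07 0.75 0 0;0.2 -1.55 1.2 0 0;0.2 -2.0 1.68 0 0;0.2 -2.75 2.75 0 0;0.2 -3.3 3.93 0 0;0.2 -3.64 5.2 0 0;0.2 -3.75 6.5 0 0;0.2 -3.7 7.3 0 0;0.2 -3.65 7.65 0 0;0.2 -3.65 7.65 0 0"

```text
time_s: 5.2
eef_pos: [565.6, 43.9, 88.8]
ee_rot: [0.455, 0.542, 0.454, -0.541]
force: [-2.0, -4.5, 2.4]
grip_width: 0.322
```

Run:
```python
from h import *
p,s=wcap();save(p,"w5",scale=1.5)
print({k:np.round(v,3).tolist() for k,v in s.items()})
q=capture("side");save(q,"d5",(200,130,340,260),5)
for t in ["lever_grip","pointer","mark_tip","mount_top"]:
    for r in nets.spot_point(p,t)[:2]:
        print(t,np.round(r["location"],1),round(r["confidence"],2),proj(p,r["location"])*1.5)
```

```text
{'time_s': 5.2, 'joints': [-0.129, 0.549, 1.542, -0.001, 1.048, 1.617], 'dq': [-0.0, -0.01, 0.014, -0.001, -0.015, 0.004], 'tau': [2.598, -46.479, -22.287, 1.021, -0.365, 0.023], 'eef_pos': [565.618, 43.933, 88.849], 'ee_rot': [0.455, 0.542, 0.454, -0.541], 'force': [-2.035, -4.45, 2.38], 'wrist_torque': [-0.696, 0.468, 0.026], 'grip_width': 0.322}
lever_grip [555.7  49.  105.2] 0.8 [372.   426.45]
pointer [670.1  21.5  19. ] 0.8 [391.05  62.7 ]
mark_tip [656.5 -37.5  18.1] 0.9 [533.1  71.1]
mark_tip [670.8  25.2  18.1] 0.42 [382.05  62.7 ]
mount_top [614.7  34.3  79.4] 0.78 [384.9  225.75]
```

View pics/w5.png

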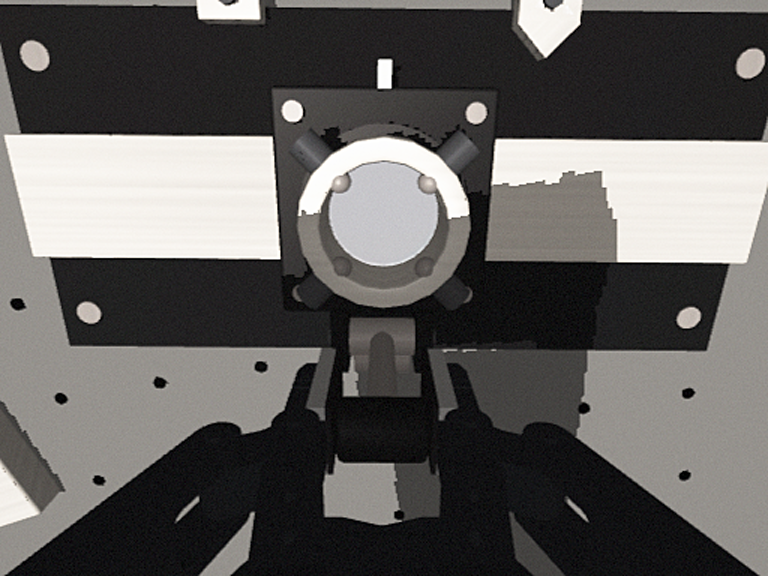

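View pics/d5.png

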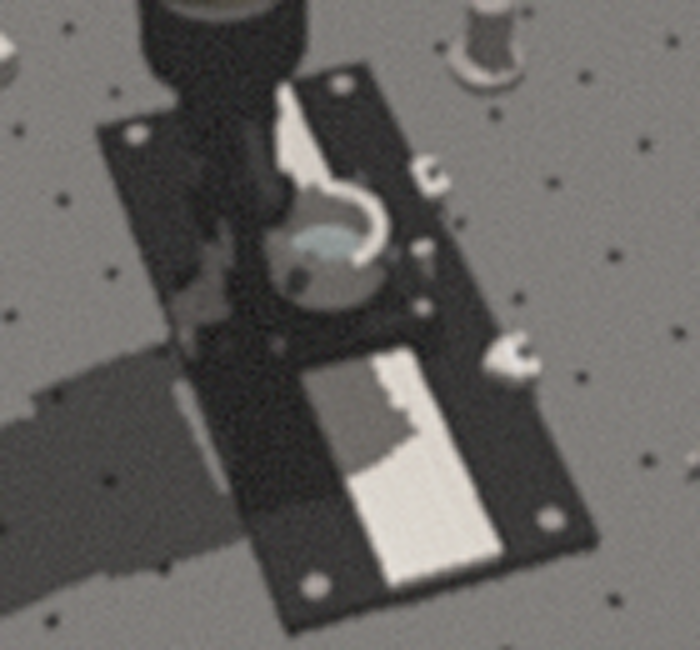

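Run:
```python
from h import *
p,s=wcap();save(p,"w6",(150,0,450,60),2.6)
f=lambda x,y,z:ray(p,(x/1.5,y/1.5),z)
e=np.array([-np.sin(-.177),np.cos(.177)]);n=np.array([np.cos(.177),np.sin(-.177)])
for k,v in dict(bar=f(383,430,108.6),barlo=f(383,462,108.6),barhi=f(383,397,108.6),mount=f(384,222,78),ptip=f(385,60,18),ptipin=f(385,88,18),tip=f(543,59,17),tip22=f(543,59,22),e0=f(0,4,12),e1=f(768,14,12),h0=f(70,345,12),h1=f(706,350,12)).items(): print(k,v,"along",round(v[:2]@e,1),"across",round(v[:2]@n,1))
```

```text
bar [555.9  45.5 108.6] along 142.7 across 539.2
barlo [543.7  47.7 108.6] along 142.7 across 526.8
barhi [567.8  43.5 108.6] along 142.8 across 551.3
mount [615.4  34.7  78. ] along 142.5 across 599.7
ptip [671.3  24.1  18. ] along 141.9 across 656.6
ptipin [660.6  25.9  18. ] along 141.8 across 645.7
tip [660.2 -42.   17. ] along 74.9 across 657.3
tip22 [659.9 -40.3  22. ] along 76.5 across 656.7
e0 [721.  179.1  12. ] along 303.3 across 678.2
e1 [ 661.5 -138.4   12. ] along -19.8 across 675.5
h0 [565.7 211.4  12. ] along 307.7 across 519.6
h1 [ 504.1 -120.4   12. ] along -29.8 across 517.4
```

View pics/w6.png

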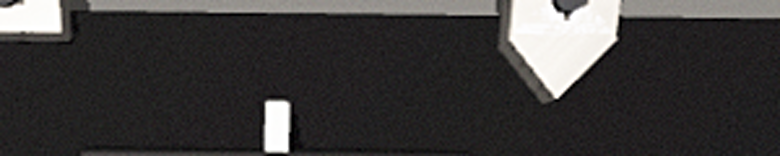

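Request:
send_rows --rows "0.42 0 0 0 0;0.42 0 0 0 0;0.42 0 -0.8 0 0;0.42 0 -0.8 0 0;0.2 0 -0.8 0 0;0.2 0 -0.8 0 0;0.2 0 -0.8 0 0;0.2 0 -0.4 0 0;0.2 0.05 0 0 0;0.2 0.05 0 0 0" --grip_force 40

```text
time_s: 6.55
eef_pos: [560.8, 45.5, 87.4]
ee_rot: [-0.452, -0.539, -0.458, 0.544]
force: [-24.7, 2.1, 21.2]
grip_width: 0.321
```

Run:
```python
from h import *
p,s=wcap();save(p,"w7",scale=1.5)
print({k:np.round(v,3).tolist() for k,v in s.items()})
```

```text
{'time_s': 6.55, 'joints': [-0.127, 0.549, 1.547, -0.0, 1.057, 1.617], 'dq': [0.002, -0.007, 0.01, -0.002, -0.017, 0.002], 'tau': [-2.627, -38.995, -28.04, 0.053, -5.958, -0.089], 'eef_pos': [560.788, 45.507, 87.426], 'ee_rot': [-0.452, -0.539, -0.458, 0.544], 'force': [-24.668, 2.126, 21.166], 'wrist_torque': [0.511, 4.04, -0.075], 'grip_width': 0.321}
```

View pics/w7.png

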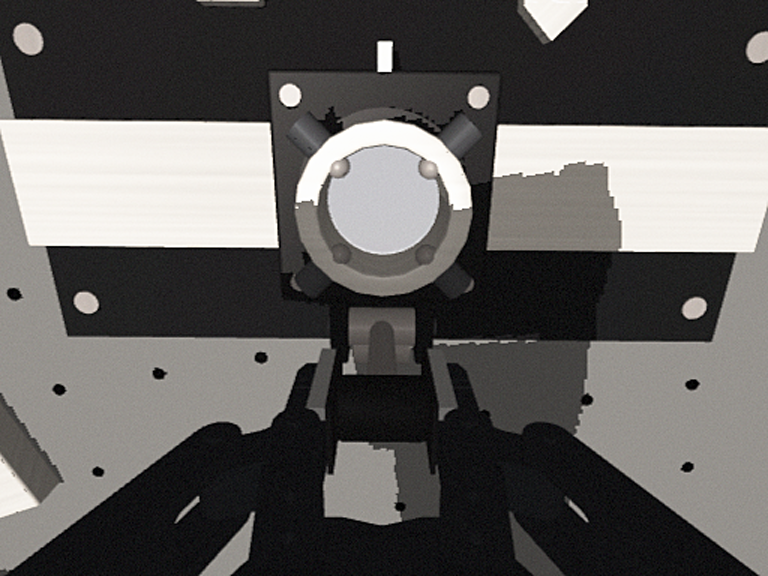

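Request:
send_rows --rows "0.2 -0.2 -0.5 0 0;0.2 -0.2 -0.5 0.5 0;0.2 -0.2 -0.5 1.5 0;0.2 -0.2 -0.5 2.5 0;0.2 -0.2 -0.5 3.5 0;0.2 -0.2 -0.5 4.5 0;0.2 -0.2 -0.5 5.5 0;0.2 -0.2 -0.5 6.2 0;0.2 -0.2 -0.5 6.6 0;0.2 -0.2 -0.5 6.6 0;0.2 -0.2 -0.5 6.6 0" --grip_force 25

```text
time_s: 7.7
eef_pos: [547.0, -19.6, 88.0]
ee_rot: [-0.454, -0.541, -0.455, 0.543]
force: [-3.1, -1.3, -13.9]
grip_width: 0.316
```

Run:
```python
from h import *
p,s=wcap();save(p,"w8",scale=1.5);save(p,"w8c",(180,0,330,100),5)
print({k:np.round(v,3).tolist() for k,v in s.items()})
```

```text
{'time_s': 7.7, 'joints': [-0.25, 0.515, 1.602, -0.001, 1.028, 1.496], 'dq': [0.002, -0.0, 0.0, -0.002, -0.002, -0.001], 'tau': [0.822, -54.392, -27.811, 0.418, -0.596, -0.173], 'eef_pos': [547.023, -19.632, 88.007], 'ee_rot': [-0.454, -0.541, -0.455, 0.543], 'force': [-3.052, -1.301, -13.902], 'wrist_torque': [-0.321, 0.519, -0.172], 'grip_width': 0.316}
```

View pics/w8.png

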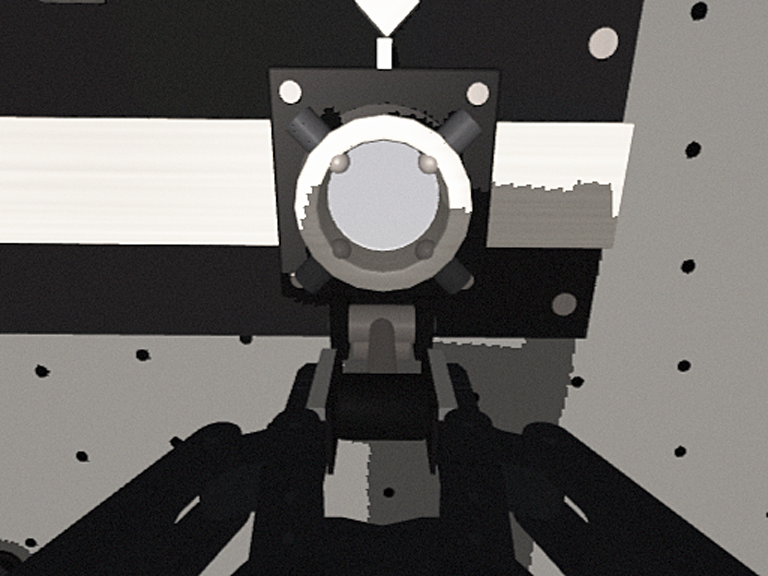

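View pics/w8c.png

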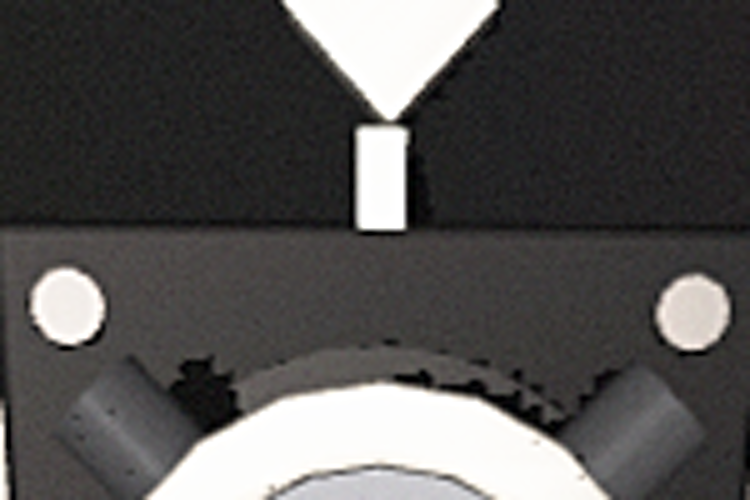

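Request:
send_rows --rows "0.2 0 0 0.1 0;0.2 0 0 0.12 0;0.2 0 0 0.12 0"

```text
time_s: 8.05
eef_pos: [547.0, -19.9, 88.1]
ee_rot: [-0.454, -0.541, -0.455, 0.542]
force: [-0.1, 5.6, -23.9]
grip_width: 0.324
```

Run:
```python
from h import *
p,s=wcap();save(p,"w9c",(180,0,330,100),5)
print({k:np.round(v,3).tolist() for k,v in s.items()})
```

```text
{'time_s': 8.05, 'joints': [-0.251, 0.515, 1.602, 0.001, 1.027, 1.494], 'dq': [0.0, 0.001, -0.0, 0.0, 0.001, 0.0], 'tau': [-2.664, -59.435, -30.63, -0.969, -0.49, -0.176], 'eef_pos': [546.991, -19.874, 88.102], 'ee_rot': [-0.454, -0.541, -0.455, 0.542], 'force': [-0.101, 5.564, -23.931], 'wrist_torque': [0.732, 0.138, -0.159], 'grip_width': 0.324}
```

View pics/w9c.png

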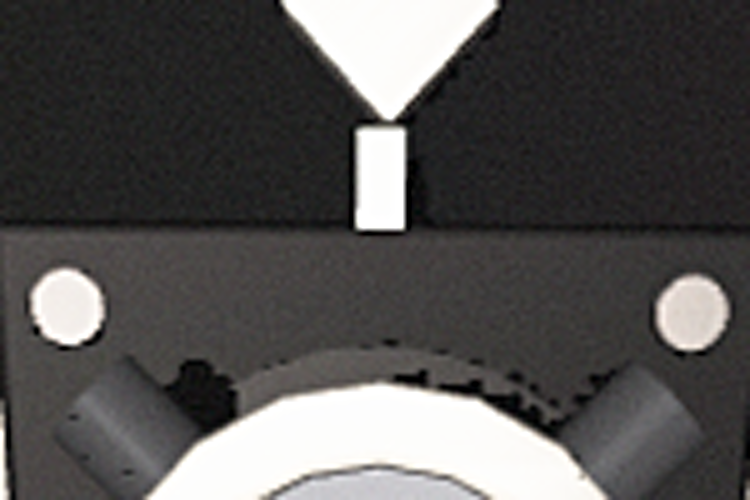

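Request:
send_rows --rows "0.2 0.15 0 0.08 0;0.2 0.15 0 0.08 0;0.2 0.15 0 0.08 0"

```text
time_s: 8.4
eef_pos: [547.4, -20.8, 87.9]
ee_rot: [0.454, 0.542, 0.455, -0.542]
force: [-3.4, 4.9, -13.8]
grip_width: 0.321
```

Run:
```python
from h import *
p,s=wcap();save(p,"w10c",(180,0,330,100),5)
print({k:np.round(v,3).tolist() for k,v in s.items()})
```

```text
{'time_s': 8.4, 'joints': [-0.252, 0.515, 1.602, 0.001, 1.025, 1.492], 'dq': [-0.002, 0.0, 0.001, 0.0, -0.002, 0.0], 'tau': [-2.55, -54.359, -28.528, -0.859, -1.181, -0.175], 'eef_pos': [547.401, -20.842, 87.945], 'ee_rot': [0.454, 0.542, 0.455, -0.542], 'force': [-3.438, 4.933, -13.828], 'wrist_torque': [0.711, 0.685, -0.19], 'grip_width': 0.321}
```

View pics/w10c.png

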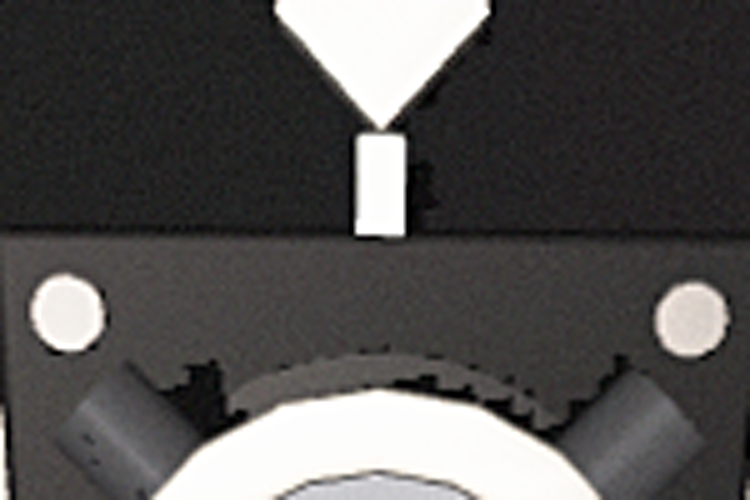

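Request:
send_rows --rows "0.2 0.05 -0.75 -0.07 0;0.2 0.15 -2.07 -0.07 0;0.2 0.5 -3.34 -0.07 0;0.2 1.05 -4.52 -0.07 0;0.2 1.8 -5.59 -0.07 0;0.2 2.3 -6.1 -0.07 0;0.2 2.75 -6.52 -0.07 0;0.2 3.3 -6.95 -0.07 0;0.2 3.8 -7.27 -0.07 0;0.2 4.2 -7.45 -0.07 0;0.2 4.2 -7.45 -0.07 0;0.2 4.2 -7.45 -0.07 0"

```text
time_s: 9.65
eef_pos: [476.4, -8.0, 48.6]
ee_rot: [0.457, 0.543, 0.453, -0.54]
force: [-3.7, 5.8, 6.1]
grip_width: 0.323
```

Run:
```python
from h import *
p,s=wcap();save(p,"w11",scale=1.5)
print({k:np.round(v,3).tolist() for k,v in s.items()})
```

```text
{'time_s': 9.65, 'joints': [-0.264, 0.446, 1.852, 0.0, 0.836, 1.481], 'dq': [-0.0, 0.001, -0.002, -0.0, 0.002, -0.0], 'tau': [-2.363, -37.119, -18.87, -0.804, -0.697, -0.084], 'eef_pos': [476.439, -8.041, 48.558], 'ee_rot': [0.457, 0.543, 0.453, -0.54], 'force': [-3.664, 5.762, 6.062], 'wrist_torque': [0.758, 0.089, -0.099], 'grip_width': 0.323}
```

View pics/w11.png

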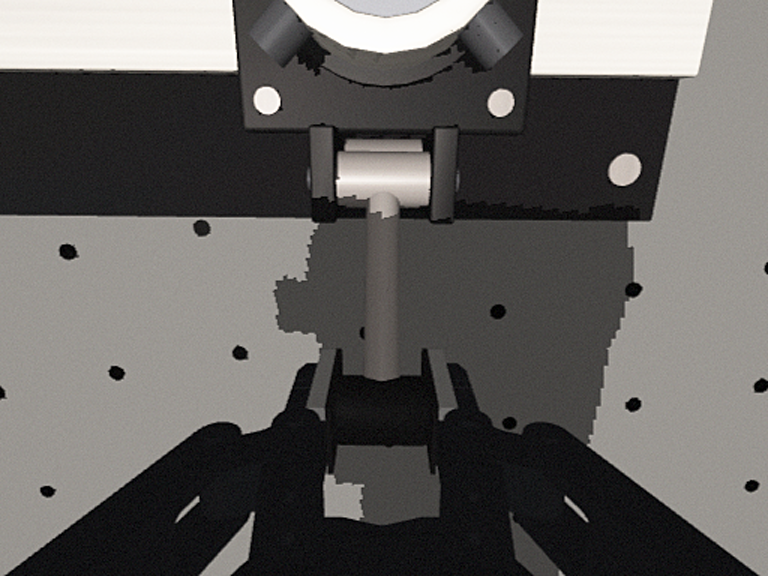

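Request:
send_rows --rows "0.2 0 0 -0.08 0;0.2 0.3 -0.1 -0.08 0;0.2 0.6 -0.2 -0.08 0;0.2 0.6 -0.2 -0.08 0" --grip_force 60

```text
time_s: 10.1
eef_pos: [475.0, -7.7, 44.3]
ee_rot: [0.457, 0.543, 0.452, -0.54]
force: [-12.9, 0.6, 28.7]
grip_width: 0.318
```

Run:
```python
from h import *
p,s=wcap();save(p,"w12",scale=1.5)
print({k:np.round(v,3).tolist() for k,v in s.items()})
```

```text
{'time_s': 10.1, 'joints': [-0.263, 0.451, 1.86, -0.001, 0.822, 1.483], 'dq': [0.002, 0.001, 0.0, 0.001, -0.004, -0.001], 'tau': [-0.174, -28.092, -16.909, 0.219, -2.33, -0.248], 'eef_pos': [475.016, -7.651, 44.283], 'ee_rot': [0.457, 0.543, 0.452, -0.54], 'force': [-12.898, 0.638, 28.729], 'wrist_torque': [0.055, 1.342, -0.177], 'grip_width': 0.318}
```

View pics/w12.png

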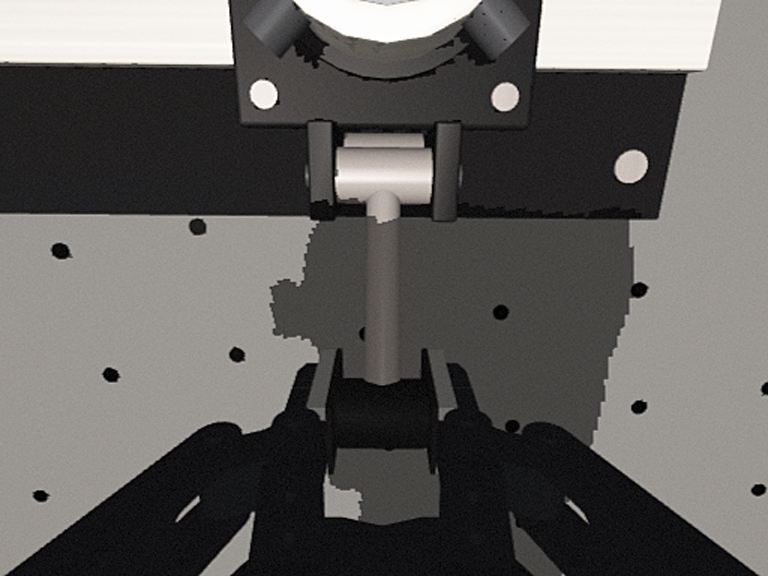

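Request:
send_rows --rows "0.2 -0.6 0.2 0 0;0.6 -0.6 0.2 0 0;0.6 -0.6 0.2 0 0;0.6 -0.6 0.2 0 0;0.6 -5 0.2 0 0;0.7 -9 2 0 0;0.7 -12 6 0 0;0.7 -12 8 0 0;0.7 -12 8 0 0;0.7 -12 8 0 0"

```text
time_s: 11.15
eef_pos: [550.7, -20.4, 159.0]
ee_rot: [-0.454, -0.541, -0.455, 0.542]
force: [0.4, 0.9, -0.6]
grip_width: 0.701
```

Run:
```python
from h import *
p,s=wcap();save(p,"w13",scale=1.5);save(p,"w13c",(180,0,330,100),5)
print({k:np.round(v,3).tolist() for k,v in s.items()})
f=lambda x,y,z:ray(p,(x/1.5,y/1.5),z)
for t in ["lever_grip","pointer","mark_tip","mount_top"]:
    for r in nets.spot_point(p,t)[:2]:
        print(t,np.round(r["location"],1),round(r["confidence"],2),proj(p,r["location"])*1.5)
q=capture("scene")
for r in nets.spot_point(q,"cap_knob")[:3]: print(r)
```

```text
{'time_s': 11.15, 'joints': [-0.25, 0.435, 1.519, -0.0, 1.189, 1.496], 'dq': [-0.002, -0.014, 0.024, -0.001, -0.001, 0.0], 'tau': [-0.206, -45.185, -25.58, -0.004, -0.037, 0.003], 'eef_pos': [550.717, -20.383, 159.01], 'ee_rot': [-0.454, -0.541, -0.455, 0.542], 'force': [0.383, 0.889, -0.645], 'wrist_torque': [0.03, 0.013, 0.02], 'grip_width': 0.701}
lever_grip [477.5  -6.9  76.1] 0.93 [380.55 411.15]
pointer [656.  -43.   17.3] 0.81 [388.65  75.6 ]
mark_tip [660.2 -42.6  18.4] 0.66 [386.7  67.5]
mount_top [605.2 -31.6  78.7] 0.74 [385.05 182.25]
{'location': [399.0, 264.4, 22.2], 'confidence': 0.67}
{'location': [495.5, 315.8, 53.6], 'confidence': 0.63}
{'location': [364.7, 354.4, 48.3], 'confidence': 0.61}
```

View pics/w13.png

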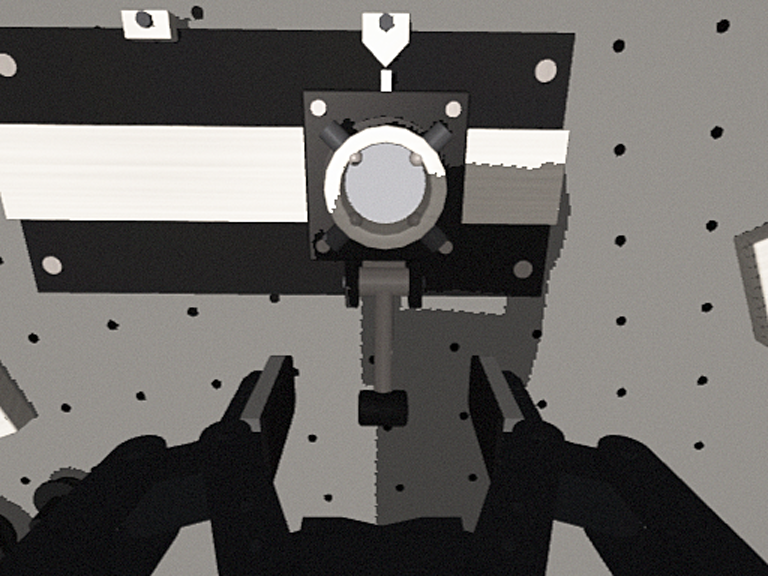

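View pics/w13c.png

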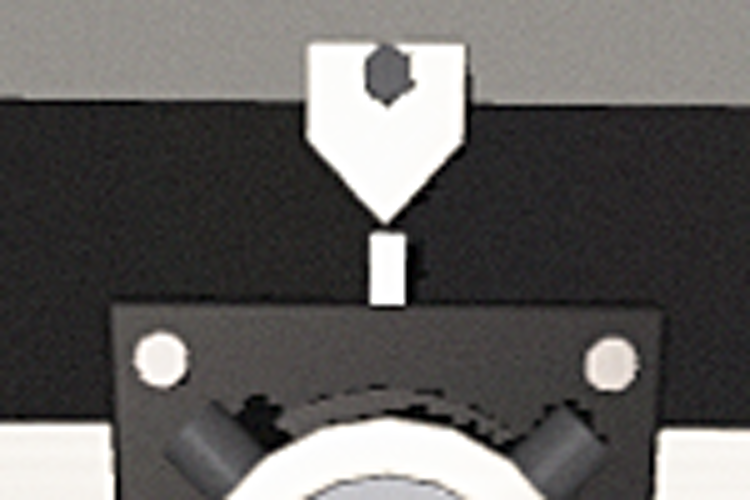

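Run:
```python
from h import *
p,s=wcap()
f=lambda x,y,z:ray(p,(x/1.5,y/1.5),z)
a=f(386.5,187,78);b=f(383,408,71.5);print(a,b,np.linalg.norm((a-b)[:2]))
```

```text
[603.1 -32.   78. ] [476.2  -8.2  71.5] 129.11254780229538
```

Request:
send_rows --rows "1 0 -1.6 -4.6 0;1 0 -3.3 -9.2 0;1 0 -5 -13.8 0;1 0 -6.6 -18.4 0;1 0 -8.3 -23 0;1 0 -9.9 -27.6 0;1 0 -11.3 -31.9 0;1 0 -11.3 -31.9 0;1 0 -11.3 -31.9 0" --grip_force 60

```text
time_s: 12.45
eef_pos: [495.0, 313.7, 159.5]
ee_rot: [-0.455, -0.541, -0.455, 0.541]
force: [0.7, -0.4, -0.4]
grip_width: 1.004
```

Run:
```python
from h import *
p,s=wcap();save(p,"w14",scale=1.5)
print({k:np.round(v,3).tolist() for k,v in s.items()})
for r in nets.spot_point(p,"cap_knob")[:3]: print(r,proj(p,r["location"])*1.5)
```

```text
{'time_s': 12.45, 'joints': [0.365, 0.507, 1.406, -0.0, 1.229, 2.109], 'dq': [-0.043, -0.011, 0.014, -0.002, -0.001, -0.007], 'tau': [2.283, -48.756, -25.291, 0.114, 0.011, 0.082], 'eef_pos': [495.005, 313.736, 159.543], 'ee_rot': [-0.455, -0.541, -0.455, 0.541], 'force': [0.679, -0.38, -0.39], 'wrist_torque': [-0.017, 0.01, -0.008], 'grip_width': 1.004}
{'location': [396.0, 263.3, 31.0], 'confidence': 0.92} [479.55 389.4 ]
{'location': [367.2, 353.2, 49.4], 'confidence': 0.79} [356.1  461.25]
{'location': [500.8, 312.7, 54.3], 'confidence': 0.6} [381.45 266.25]
```

View pics/w14.png

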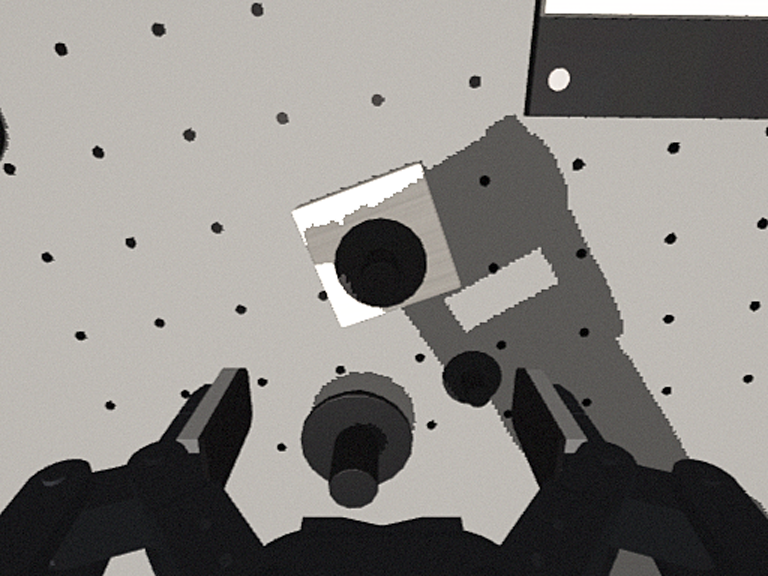

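Run:
```python
from h import *
p,s=wcap();save(p,"w15c",(200,120,310,220),6)
f=lambda x,y,z:ray(p,(x/1.5,y/1.5),z)
print(s["eef_pos"])
print(f(380.5,263,38), f(334,263,38),f(426,263,38),f(380,218,40),f(380,308,38))
```

```text
[495.63887448 312.32607993 159.71729229]
[498.5 312.4  38. ] [503.4 339.8  38. ] [493.7 285.5  38. ] [525.8 307.8  40. ] [469.8 317.8  38. ]
```

View pics/w15c.png

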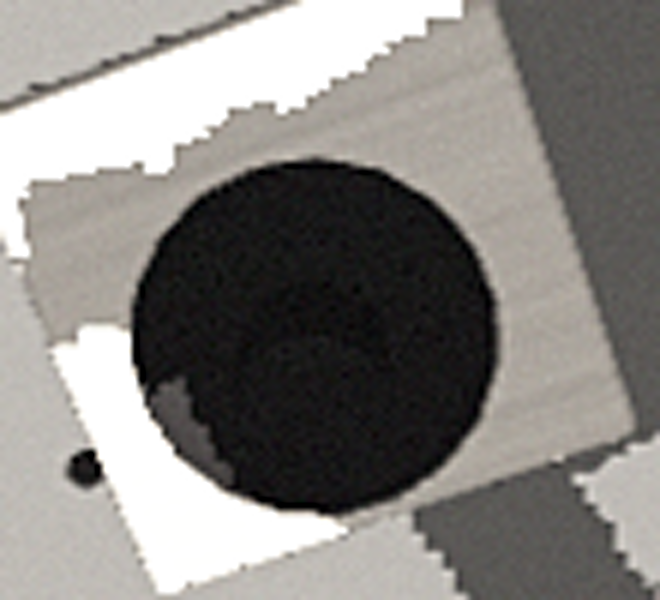

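Request:
send_rows --rows "0.8 3 0.24 0 0;0.7 7 0.24 0 0;0.6 10 0.24 0 0;0.6 11.7 0.24 0 0;0.6 11.7 0.24 0 0;0.3 11.7 0.24 0 0;0.1 11.7 0.24 0 0;0.1 11.7 0.24 0 0;0.1 11.7 0.24 0 0;0.1 11.7 0.24 0 0" --grip_force 80

```text
time_s: 13.6
eef_pos: [498.8, 312.9, 44.5]
ee_rot: [0.455, 0.543, 0.454, -0.541]
force: [-0.6, -1.4, 6.7]
grip_width: 0.23
```

Run:
```python
from h import *
p,s=wcap();save(p,"w16",scale=1.5)
print({k:np.round(v,3).tolist() for k,v in s.items()})
```

```text
{'time_s': 13.6, 'joints': [0.362, 0.65, 1.502, -0.001, 0.987, 2.107], 'dq': [-0.001, 0.001, -0.0, 0.0, -0.001, 0.003], 'tau': [0.847, -47.67, -19.73, 0.41, -0.239, -0.011], 'eef_pos': [498.774, 312.875, 44.499], 'ee_rot': [0.455, 0.543, 0.454, -0.541], 'force': [-0.578, -1.395, 6.705], 'wrist_torque': [-0.399, 0.086, -0.016], 'grip_width': 0.23}
```

View pics/w16.png

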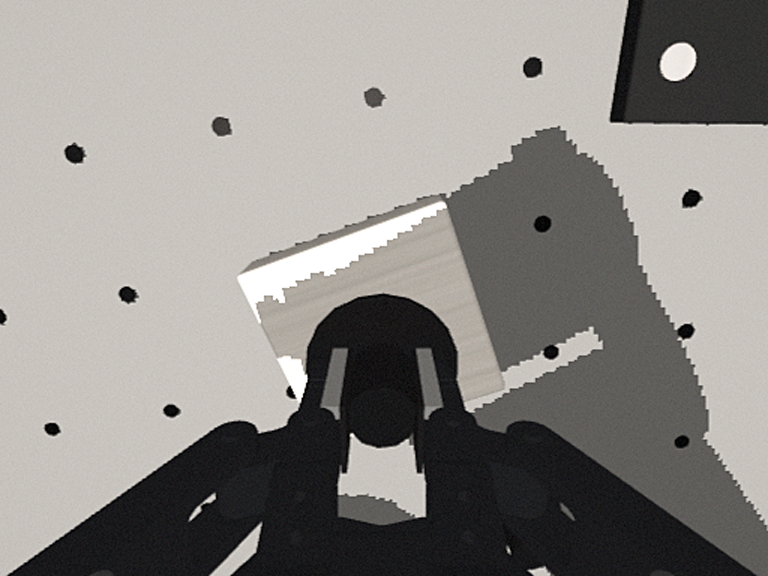

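Request:
send_rows --rows "0.1 -2 0 0 0;0.1 -5 0 0 0;0.1 -9 1 3 0;0.1 -12 2.5 7.2 0;0.1 -12 4.1 11.8 0;0.1 -12 5.7 16.4 0;0.1 -12 7.3 21 0;0.1 -12 8.9 25.6 0;0.1 -12 10.5 30 0;0.1 -12 11 31.9 0;0.1 -12 11 31.9 0;0.1 -12 11 31.9 0"

```text
time_s: 14.85
eef_pos: [550.6, -20.2, 163.1]
ee_rot: [0.454, 0.542, 0.454, -0.542]
force: [0.4, 0.5, -0.7]
grip_width: 0.23
```

Run:
```python
from h import *
p,s=wcap();save(p,"w17",scale=1.5)
q=capture("side");save(q,"d17",(180,90,380,240),4)
print({k:np.round(v,3).tolist() for k,v in s.items()})
for r in nets.spot_point(p,"mount_top")[:3]: print(r,proj(p,r["location"])*1.5)
```

```text
{'time_s': 14.85, 'joints': [-0.249, 0.43, 1.516, 0.0, 1.196, 1.496], 'dq': [0.028, -0.001, 0.005, 0.0, -0.002, 0.0], 'tau': [-1.735, -45.32, -25.071, -0.076, -0.026, -0.044], 'eef_pos': [550.612, -20.155, 163.059], 'ee_rot': [0.454, 0.542, 0.454, -0.542], 'force': [0.444, 0.493, -0.734], 'wrist_torque': [-0.029, -0.022, -0.012], 'grip_width': 0.23}
{'location': [602.8, -31.5, 80.1], 'confidence': 0.75} [385.95 186.45]
```

View pics/w17.png

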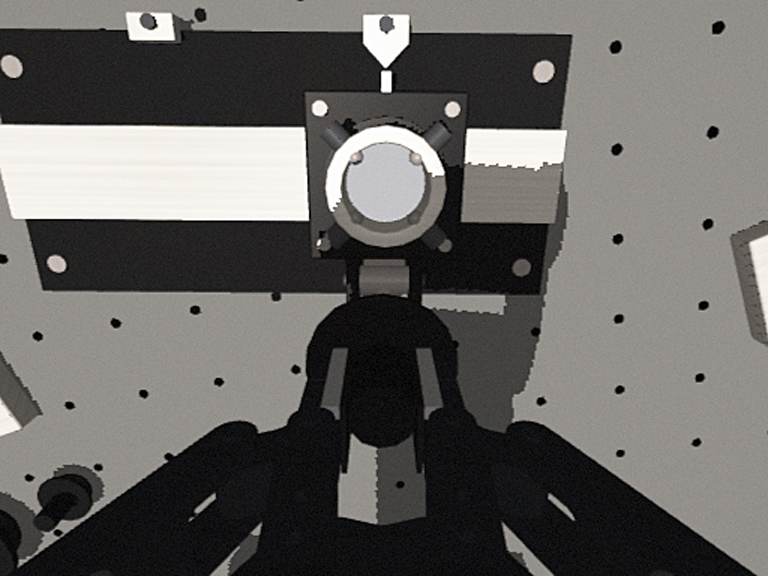

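View pics/d17.png

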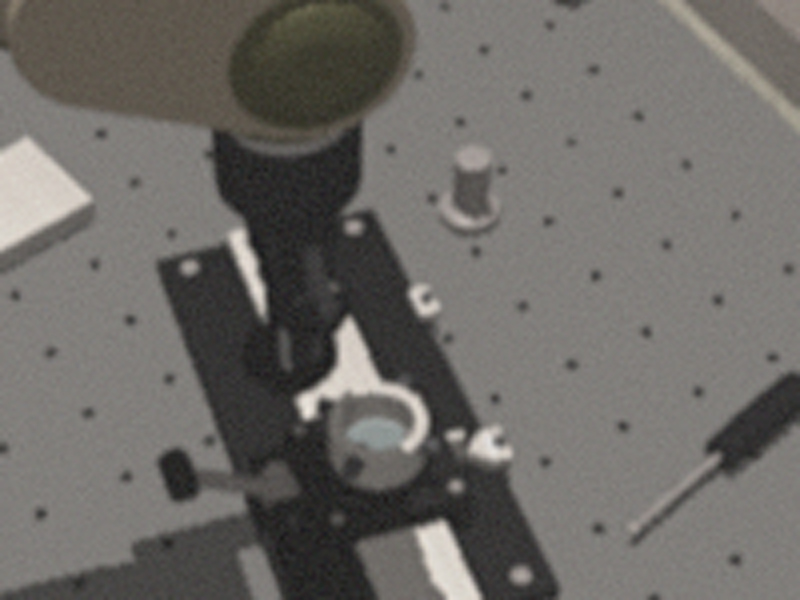

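Run:
```python
from h import *
p,s=wcap();save(p,"w18c",(200,70,312,170),6)
print(s["eef_pos"],s["ee_rot"])
np.save("v18.npy",p["view"]);np.save("k18.npy",p["intrinsics"])
fz=s["eef_pos"][2]-44.5+38
f=lambda x,y,z:ray(p,(x/1.5,y/1.5),z)
print("flange L,R,top",f(307,358,fz),f(457,358,fz),f(382,294,fz))
```

```text
[550.61104507 -19.21000669 162.97819099] [ 0.45492926  0.54139988  0.45493622 -0.54125648]
flange L,R,top [557.1   7.3 156.5] [547.7 -46.4 156.5] [576.9 -23.8 156.5]
```

View pics/w18c.png

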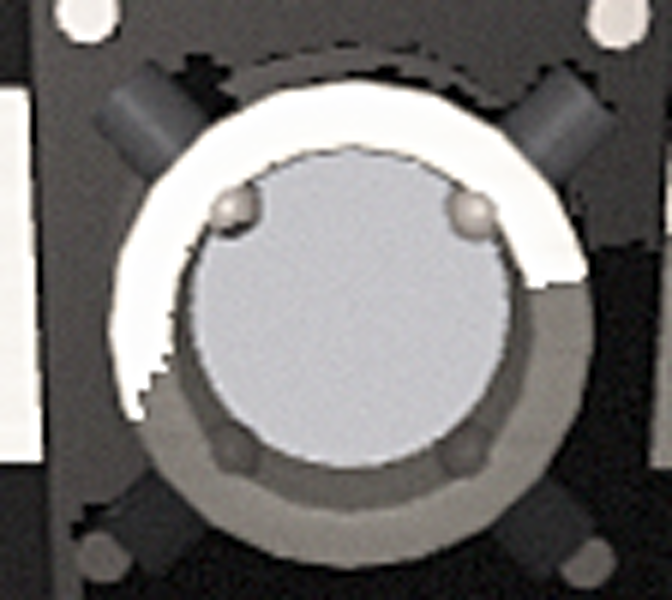

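Run:
```python
from h import *
p=dict(view=np.load("v18.npy"),intrinsics=np.load("k18.npy"))
g=lambda x,y,z:ray(p,(200+x/6-.5+1/12,70+y/6-.5+1/12),z)
L,R,T,B=g(110,324,78),g(593,324,78),g(351,82,78),g(351,567,78)
print(L,R,np.linalg.norm(L-R),T,B,np.linalg.norm(T-B),(L+R)/2,(T+B)/2)
n=np.array([.984,-.178]);t=np.array([-.178,-.984])
c=np.array([((T+B)/2)[0]*.5+((L+R)/2)[0]*.5,((T+B)/2)[1]*.5+((L+R)/2)[1]*.5]);tcp=np.array([550.6,-19.2])
print(c,"tool y,z from TCP",(c-tcp)@n,(c-tcp)@t)
for k in ([557.1,7.3],[547.7,-46.4],[576.9,-23.8]): print((np.array(k)-tcp)@n,(np.array(k)-tcp)@t)
```

```text
[608.1  -2.1  78. ] [597.9 -60.2  78. ] 58.988558212589 [630.6 -35.8  78. ] [572.8 -25.9  78. ] 58.641708706346606 [603.   -31.15  78.  ] [601.7  -30.85  78.  ]
[602.35 -31.  ] tool y,z from TCP 53.0224 2.3997000000000015
1.679 -27.233
1.9880000000000222 27.280999999999995
26.697999999999954 -0.15499999999999067
```

Request:
send_rows --rows "0.1 0 2.5 0.2 0;0.1 0 5 0.24 0;0.1 1 5.43 0.24 0;0.1 4 5.43 0.24 0;0.1 5.3 5.43 0.24 0;0.1 5.3 5.43 0.24 0;0.1 5.3 5.43 0.24 0" --grip_force 100

```text
time_s: 15.75
eef_pos: [603.8, -32.0, 110.6]
ee_rot: [0.455, 0.542, 0.454, -0.541]
force: [-0.8, 0.2, -0.0]
grip_width: 0.227
```

Run:
```python
from h import *
p,s=wcap();save(p,"w19",scale=1.5)
q=capture("side");save(q,"d19",(220,120,340,220),6)
c=capture("scene");save(c,"s19",(200,150,310,240),6)
print({k:np.round(v,3).tolist() for k,v in s.items()})
```

```text
{'time_s': 15.75, 'joints': [-0.246, 0.597, 1.396, 0.0, 1.148, 1.499], 'dq': [-0.003, -0.014, -0.019, 0.002, 0.002, -0.0], 'tau': [0.045, -50.48, -23.157, 0.001, -0.005, 0.001], 'eef_pos': [603.844, -31.973, 110.559], 'ee_rot': [0.455, 0.542, 0.454, -0.541], 'force': [-0.751, 0.194, -0.048], 'wrist_torque': [-0.013, 0.006, -0.037], 'grip_width': 0.227}
```

View pics/w19.png

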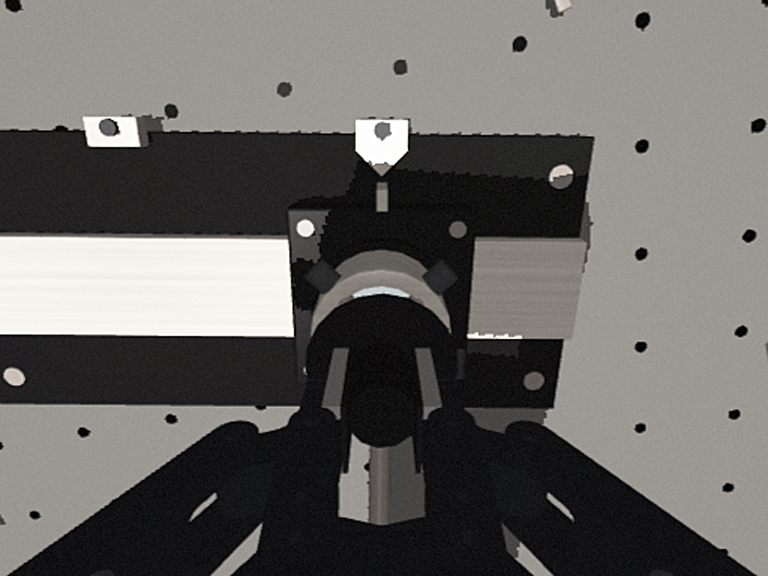

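View pics/d19.png

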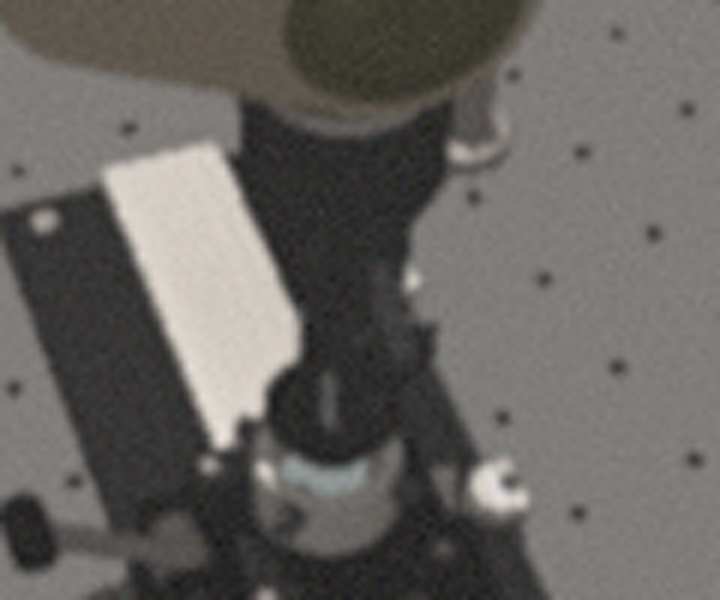

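View pics/s19.png

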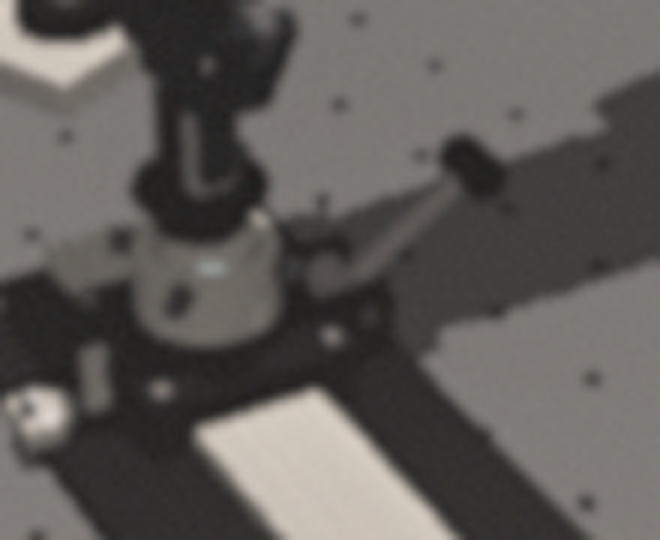

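Run:
```python
from h import *
p,s=wcap();save(p,"w20c",(190,140,320,250),6)
f=lambda x,y,z:ray(p,(x/1.5,y/1.5),z)
n=np.array([.984,-.178]);t=np.array([-.178,-.984]);tcp=s["eef_pos"][:2]
for px in ((381,250,78),(381,270,78),(312,320,78),(451,320,78),(381,294,s["eef_pos"][2]-6.5)):
    a=f(*px)[:2]-tcp;print(px,a@n,a@t)
print(s["eef_pos"])
```

```text
(381, 250, 78) 35.13565723417904 -0.4976015578664974
(381, 270, 78) 26.91605723417902 -0.4334015578664927
(312, 320, 78) 4.98405723417902 -28.98440155786649
(451, 320, 78) 5.173857234179108 28.80299844213349
(381, 294, np.float64(104.59071570196117)) 26.603057234179065 -0.4784015578665022
[604.23586036 -32.23514705 111.0907157 ]
```

View pics/w20c.png

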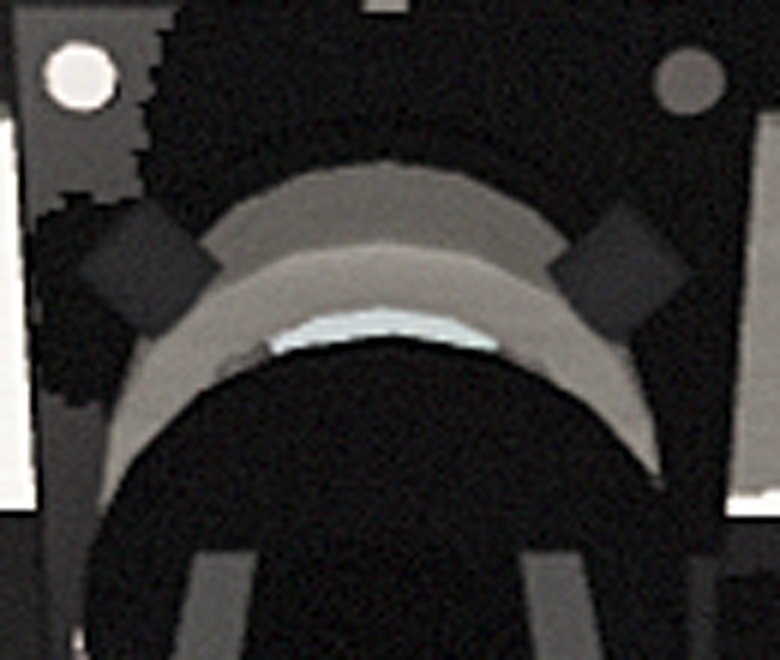

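Request:
send_rows --rows "0.1 0 -0.1 0 0;0.1 0.4 -0.1 0 0;0.1 0.7 -0.1 0 0;0.1 0.9 -0.1 0 0;0.1 1.0 -0.1 0 0;0.1 1.0 -0.1 0 0"

```text
time_s: 16.55
eef_pos: [602.9, -31.9, 99.9]
ee_rot: [0.454, 0.542, 0.455, -0.542]
force: [-0.1, 1.9, -0.4]
grip_width: 0.224
```

Run:
```python
from h import *
p,s=wcap();save(p,"w21c",(190,140,320,250),6)
print({k:np.round(v,3).tolist() for k,v in s.items()})
```

```text
{'time_s': 16.55, 'joints': [-0.247, 0.607, 1.409, 0.0, 1.125, 1.498], 'dq': [0.001, -0.003, -0.0, -0.001, 0.001, -0.0], 'tau': [-0.795, -51.393, -23.521, -0.299, -0.115, -0.015], 'eef_pos': [602.89, -31.87, 99.855], 'ee_rot': [0.454, 0.542, 0.455, -0.542], 'force': [-0.129, 1.897, -0.407], 'wrist_torque': [0.241, -0.035, -0.029], 'grip_width': 0.224}
```

View pics/w21c.png

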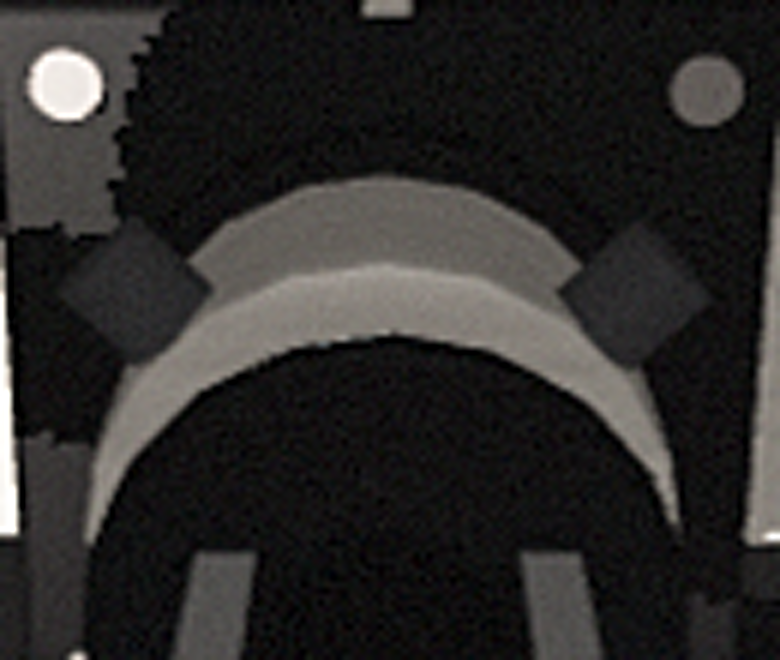

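Request:
send_rows --rows "0.1 0.3 0 0 0;0.1 0.6 0 0 0;0.1 0.9 0 0 0;0.1 1.1 0 0 0;0.1 1.3 0 0 0;0.1 1.5 0 0 0;0.1 1.6 0 0 0;0.1 1.6 0 0 0"

```text
time_s: 17.4
eef_pos: [602.8, -32.1, 86.5]
ee_rot: [-0.455, -0.542, -0.454, 0.542]
force: [-10.7, 2.0, 21.6]
grip_width: 0.224
```

Run:
```python
from h import *
p,s=wcap();save(p,"w22c",(190,140,320,250),6)
print({k:np.round(v,3).tolist() for k,v in s.items()})
q=capture("side");save(q,"d22",(220,120,340,220),6)
c=capture("scene");save(c,"s22",(200,150,310,240),6)
```

```text
{'time_s': 17.4, 'joints': [-0.247, 0.623, 1.421, -0.001, 1.097, 1.498], 'dq': [-0.001, -0.002, -0.0, -0.0, -0.001, -0.0], 'tau': [-0.78, -39.733, -20.805, 0.312, -2.784, -0.03], 'eef_pos': [602.794, -32.086, 86.512], 'ee_rot': [-0.455, -0.542, -0.454, 0.542], 'force': [-10.713, 1.969, 21.604], 'wrist_torque': [0.153, 1.908, -0.043], 'grip_width': 0.224}
```

View pics/w22c.png

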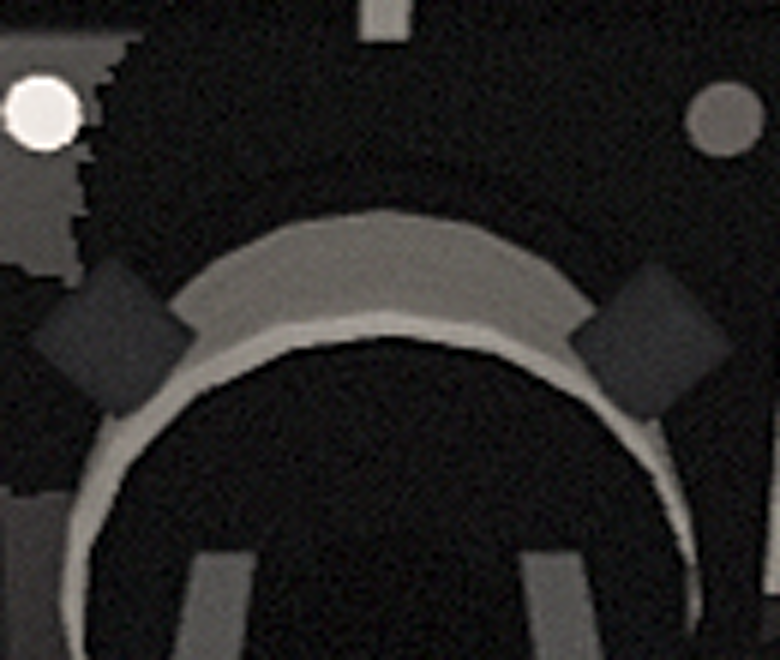

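View pics/s22.png

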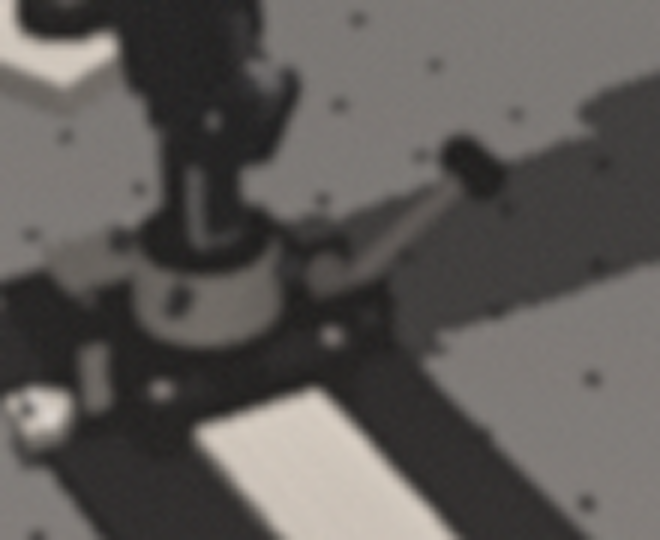

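Request:
send_rows --rows "0.1 0.1 -0.1 0 0;0.1 0.2 -0.15 0 0;0.1 0.2 -0.15 0 0;0.1 0.2 -0.15 0 0;0.1 0.2 -0.15 0 0;0.1 0.2 -0.15 0 0"

```text
time_s: 18.15
eef_pos: [602.8, -32.1, 86.4]
ee_rot: [0.456, 0.543, 0.453, -0.541]
force: [-9.3, 2.9, 32.7]
grip_width: 0.224
```

Run:
```python
from h import *
p,s=wcap();save(p,"w23",scale=1.5)
print({k:np.round(v,3).tolist() for k,v in s.items()})
q=capture("side");save(q,"d23",(220,120,340,220),6)
print(ctrl.sense()["force"],ctrl.sense()["eef_pos"])
```

```text
{'time_s': 18.15, 'joints': [-0.247, 0.621, 1.425, -0.0, 1.09, 1.498], 'dq': [-0.0, 0.002, -0.001, 0.0, 0.001, -0.002], 'tau': [-1.17, -34.047, -17.021, 0.204, -2.493, -0.015], 'eef_pos': [602.807, -32.077, 86.401], 'ee_rot': [0.456, 0.543, 0.453, -0.541], 'force': [-9.34, 2.879, 32.655], 'wrist_torque': [0.206, 1.661, -0.016], 'grip_width': 0.224}
[-10.16204555   2.88695594  31.9769814 ] [602.79624852 -32.06388162  86.40766691]
```

View pics/w23.png

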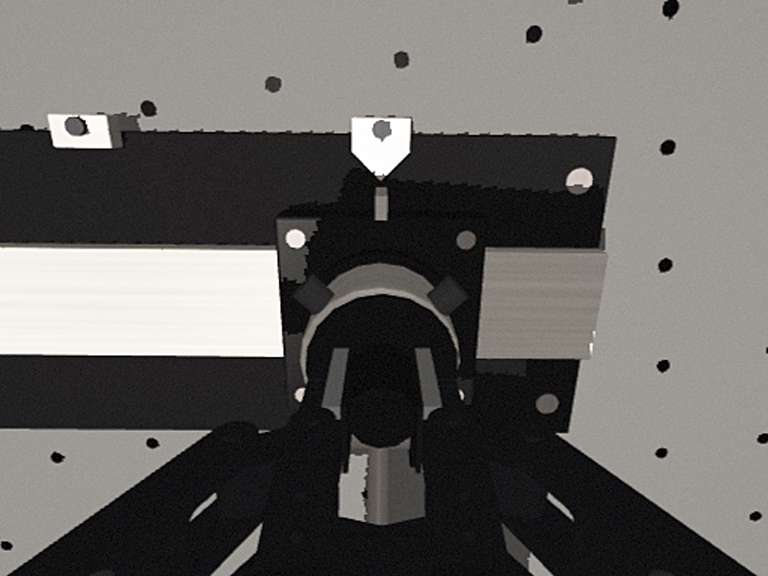

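View pics/d23.png

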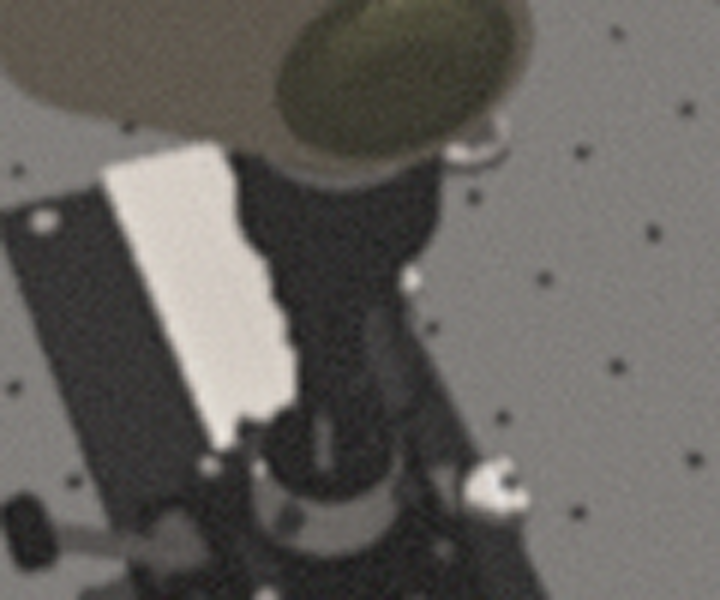

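The cover stays at home height with the push raised to 32 N. The pointer still sits on the clip point, both at px column 381. I'm handing the job in.

Run:
```python
from h import *
print(workorder.finish_job()); s=ctrl.sense();print(s["time_s"],s["force"],s["eef_pos"])
```

```text
the job is handed in; nothing more can be done
None
the job is handed in; nothing more can be done
```

The job is done and was handed in at about 18 s of the 64 s allowed. The gripper was still pressing the cover down on the mount.

- **Lever up:** I flipped it to its upper stop. The first try slipped about 7 mm in the grip, so I gripped again and pushed until the stop pushed back with about 25 N.
- **Carriage:** I slid it about 67 mm to the pointed clip. In the last enlarged check, the pointer and the clip's point were within about 0.2 mm along the rail, and the final picture still showed them aligned.
- **Lever down:** I folded it to its lower stop, which pushed back with about 29 N. The grip bar measured 129 mm from the mount centre, the same as at the start when it was locked.
- **Cover:** I took the middle-sized one from the riser and pressed it onto the mount. The gripper stopped at z = 86.4 mm, against an expected 86.5 mm, and did not sink when the push rose from 22 to 32 N. I did not see the snap itself as a force drop, because I only read the force between moves.

About 10 N of sideways force remained on the cover at the end. A 1.5 mm shift to relieve it made almost no difference.

I did not touch the ring, the screwdriver or the post. I did not check them again at the end.

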